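Close up the sample module and open its purge valve

ROBOT

A 7-joint arm with a two-finger parallel gripper is mounted at the origin on the work surface. World frame = base frame: x ahead of the robot, y to its left, z up, the work surface at z = 0. Lengths are in m, angles in rad, forces in N, time in s.
With the tool pointing down it reaches from about 0.35 to 0.9 m from the base axis. Payload 7.2 kg.
Tool frame: the origin (TCP) lies at the centre of the arm's flange, where the gripper is bolted on; the fingertips stand 173 mm ahead of it and the grasp point (between the pads) lies 155 mm ahead of it; z points along the fingers, y is the line along which they close (so a half turn about z gives the same grasp; the last joint's range is limited). The gripper opens to 85 mm and grips with 20 to 120 N. Pads are 22 mm wide; open, the fingers measure 114 mm over their backs; the gripper's body (76 mm by 85 mm) begins 54 mm behind the grasp point. The pads swing forward as they close: fully open they stand 13 mm farther back than shut.
Start: joints at [1.115, 0.411, -0.013, 1.596, 0.006, 1.134, -0.082], TCP at [0.236, -0.579, 0.405] pointing down, gripper open.
Joint ranges: [-2.95, 2.95], [-0.29, 1.99], [-1.47, 1.44], [0.14, 2.54], [-1.03, 4.17], [0.13, 1.85], [-2.86, 2.86]. Speed limits (rad/s): [2.39, 2.39, 3.01, 3.01, 3.14, 3.14, 3.14].

INTERFACE

Orientations are given as a unit quaternion [x, y, z, w].
In Python, from station import r gives the robot as it stands. The module is installed in compiled form; this text tells all that it offers.
- The arm moves only by the tool jog_arm, never from a script. Its argument "motion" is a list of rows, each a list of 5 numbers: the shift along the tool's x, y, z scaled (see below), then the turn about the tool's z scaled (see below), then the opening, from 0 (shut) to 1 (fully open). A call has 1 to 20 rows; each row is the pose to reach, as a shift and turn from the pose commanded when the call began, along the tool's axes at that moment, turning the shorter way round; what a row does not reach only later rows make up. The controller multiplies each number of a shift by 10 cm and each number of a turn by 180 degrees. A row lasts 1/10 s, in which the tool goes at most 50 mm and 8.59 degrees, less where a joint would pass 70% of its speed; a pose out of reach is approached as far as the arm can. A call with a number of a shift or a turn outside -1 to 1 is refused whole. A call with a gripper value outside its range is refused whole. The fingers move at their own pace and stop on an object; "squeeze" is the grip in N (left out, the last holds). Time passes only in rows, so rows that repeat a pose let the fingers close. It gives the time, the measured TCP pose, the force, the opening and the grip force at its end, in the units of the state.
- r.sense(): the state, without advancing time (a new reading comes with each control period).
- r.snapshot(name): name is "scene" or "top" or "wrist"; returns the picture (384x512x3 uint8, red, green, blue); there is no depth.
- r.camera_params(name): a dict with "vfov" (degrees; the focal length in pixels is half the picture's height over the tangent of half this angle, whatever the lens; pixels are square), "cx", "cy" (the principal point, pixels), "pose" (4x4, takes a point from camera to world coordinates). Camera axes: x right, y down, z forward; pixel columns grow to the right and rows downward; lengths in m; the calibration is good to about 2 mm. A picture is of the moment at which its call begins: read the wrist's pose just before it. camera_params takes no time and is no camera call; for the wrist camera it gives the pose at the moment of the call.
- r.job_done(): hands the job in; it is judged then, once.
Trained networks look in the newest picture that a camera, given by its name, has taken for a name from the list of things; names that differ only in an ending like _2 or _b are one class to them, and where a whole thing is asked for, a point or a joint stands for the part that bears it (a point fixed in the world has none). Each returns a list of dicts, best first, with "confidence" (0 to 1); they miss things now and then, are a little off and sometimes report something else, mostly with a low value. They report only what shows in the picture. A call takes as long as a camera call. They do not tell look-alikes from the thing itself.
- r.silhouettes(target, camera): "region" (384x512 bool, what is visible of it) and "rect" ([left, top, right, bottom] in pixels, round what is visible of it).
The state is a dict: "time": time; "joint_positions": joint angles; "dq": joint speeds; "tau": joint torques, N m; "tool_pos": TCP position; "tcp_rot": TCP orientation; "force": force on the tool from outside, world axes, zero at the start; "ft_torque": the same for the moment, N m; "width": finger opening in m; "gripper_force": force on a finger pad.
Only numpy, scipy, OpenCV 4.12 (cv2) and the standard library are available. Lean on these libraries where they do the work, as an engineer would, in place of code of your own. Each camera call takes 0.05 s, during which the arm holds its last target. There are 200 camera calls.

TASK

Get the sample module ready for purging: set the aluminium cover channel, open side down, over the two open-up channels inside the white module so that its flanges drop down into both troughs, then push the lid fully shut. Then open the purge valve by cranking its handwheel counterclockwise (seen from above) until you feel the stop, without ramming it, and back it off a quarter turn. Leave the other things on the bench where they are.

Things in the scene. Friction and masses are not known exactly. Their poses are not given: they have to be found in the camera images.
- module: White open-topped box, 200 x 200 mm, 75 mm high, 6 mm walls and floor, fixed to the bench; origin at the centre of its underside, z up, lid hinged along its +x rim. On its floor lie two fixed grey channels, open side up, side by side along the box's x: each 150 mm long, 44 wide, 20 high, walls 4 mm, centred at y = -22 and +22 mm (rims 26 mm above the bench).
- seat (a point): Where the centre of the cover's underside belongs: the middle of the module (x = y = 0), 10 mm above its underside, level with the trough floors; axes as the module's. The two grey channels' inner flanges stand back to back along its x axis (8 mm thick together); the seated cover straddles them with 14 mm of play to either side.
- cover_grip (a point): Centre of the black bar of the bridge handle on the back of the loose aluminium cover channel (about 0.25 kg): bar 90 mm long (x), 14 wide (y), 16 high, with a 15 mm gap under it; this point is 47 mm above the cover's lower edges, the bar's top 55 mm. The cover is 150 mm long (x), 44 wide (y), 24 high without the handle, walls 4 mm, lying open side down; it may be seated either way round.
- cover_foot (a point): Centre of the cover's underside, at the level of its flanges' lower edges, 47 mm below cover_grip; same axes.
- lid (a joint): Angle of the module's lid, rad: 0 shut, larger is further open, starts about 1.6 to 1.85 (upright or leaning back). The lid is a plate 200 x 200 mm, 8 mm thick, white outside and black inside, 0.3 kg. Its hinge is stiff: it stays where it is left, and takes about 5 N near its free edge to move.
- hinge (a point): Middle of the lid's hinge line, which runs along y of this point (axes as the module's): at the lid's underside, 75 mm above the bench. At angle q the lid reaches from here towards (-cos q, 0, sin q); its outer face, 8 mm off the plane through the hinge line, looks towards (sin q, 0, cos q).
- valve: Brass gate valve on a dark base plate 160 x 100 mm, fixed to the bench, with its handwheel on top; origin at the centre of the base plate's underside. Pushing on it or its wheel with more than 120 N counts as ramming it.
- hub (a point): Centre of the handwheel on its vertical axis, in the rim's plane, 175 mm above the bench. Green wheel: rim radius 85 mm to the middle of its 14 mm bar, hub 30 mm across and 22 high, three round spokes 12 mm thick at 120 degrees, one towards the red knob. Open between the spokes; only the stem and the valve's neck (28 to 54 mm across) lie within 80 mm below.
- knob (a point): Red upright knob on the wheel's rim, 85 mm from the axis, 22 mm across, its top 35 mm above the wheel's plane; this point is 18 mm above that plane. It does not spin by itself; it shows how far the wheel has turned.
- wheel (a joint): Turn of the handwheel, rad, growing counterclockwise seen from above (opening). It starts about 1.4 to 1.9 turns before the stop, which is hard; the reading at the stop is not given. The wheel takes about 0.3 N m (6 N at 50 mm) to turn and stays where it is left.
- wash_bottle: Bystander, leave it: white bottle with a blue cap, 60 mm across, 160 mm high; origin at the centre of its underside.
- reagent_jar: Bystander, leave it: amber jar, 66 mm across, 90 mm high; origin at the centre of its underside.
- beaker: Bystander, leave it: glass beaker, 70 mm across, 90 mm high; origin at the centre of its underside.
- cuvette_box: Bystander, leave it: blue open tray with compartments, 80 x 140 x 35 mm; origin at the centre of its underside.
- spare_channel: Bystander, leave it: short plain aluminium channel without a handle, 100 x 44 x 20 mm, lying open side up; not used; origin at the centre of its underside.
- mouse: Bystander, leave it: grey computer mouse, about 75 x 60 x 30 mm; origin at the centre of its underside.
- screwdriver: Bystander, leave it: screwdriver, 180 mm long, lying flat; origin at the centre of its underside.
There are look-alikes about, which are no part of the job. What is shaped like the valve but blue or turquoise is not meant.

How it is judged:
By the outcome, as a careful person would: the job done as asked, in the order asked, and still so for the second after the job is handed in, with the robot touching nothing.
It also fails if it takes over 72 s, if anything falls off the work surface, if the arm or the gripper's body presses on something with over 40 N, if the wrist force passes 120 N, or if a joint passes its speed limit or range.

## Working session

There is one attempt and no reset: what is moved stays moved. The work goes in short steps, Python scripts to look and compute and a tool call to move; the robot and the scene stay as the last step left them, time stands still between calls to the robot, and variables do not carry over. Pictures are saved under pics/ and viewed, at most 10 in all, crops included, and the job is handed in when it is done.

Besides the shell and the picture viewer there is one more tool, called after "Request:" by a JSON object that holds its "fn" and its "kwargs", one argument or row to a line. jog_arm: Moves the arm, as the interface text tells. Its arguments: {"type":"object","properties":{"motion":{"type":"array"},"squeeze":{"type":"number"}},"required":["motion"]}

```bash
mkdir -p pics; python3 - <<'E'
from station import r
import cv2,numpy as np
s=r.sense();print(s)
a=[]
for n in("scene","top"):
    im=r.snapshot(n);cv2.imwrite(f"pics/{n}0.png",im[:,:,::-1]);a.append(im)
    print(n,r.camera_params(n))
    for t in("module","cover_grip","lid","valve","hub","knob","spare_channel","cuvette_box","wash_bottle"):
        for d in r.silhouettes(t,n)[:3]:
            c=np.argwhere(d["region"]).mean(0)[::-1]
            print(t,round(d["confidence"],2),np.round(d["rect"]),c.round(1),d["region"].sum())
E
```

```text
{'time': 0.0, 'joint_positions': array([ 1.11481299,  0.41189651, -0.0127281 ,  1.5971107 ,  0.00561447,
        1.13427599, -0.08220591]), 'dq': array([-0.00073837, -0.00100401,  0.00236721, -0.00118962,  0.00075252,
       -0.00205717, -0.00310781]), 'tau': array([-2.47518801e-04, -6.00631285e+01,  6.82221875e-01, -2.99408054e+01,
        1.38510234e-02,  1.05652824e-02,  5.73605053e-05]), 'tool_pos': array([ 0.23623003, -0.57838015,  0.40382758]), 'tcp_rot': array([ 9.81257642e-01,  1.92698615e-01, -2.20029162e-04, -7.97598275e-04]), 'force': array([-0.05232656,  0.31003298, -1.18580818]), 'ft_torque': array([-0.01441184, -0.01117965,  0.03793798]), 'gripper_force': 0.0, 'width': 0.08563197128562647}
scene {'vfov': 47.6941506968951, 'cx': 254.67899570849605, 'cy': 189.9878569304924, 'pose': array([[-0.43094426,  0.75152165, -0.499502  ,  1.2664581 ],
       [ 0.90232417,  0.35280159, -0.24767345,  0.34188183],
       [-0.00990686, -0.55744618, -0.83015397,  1.36891536],
       [ 0.        ,  0.        ,  0.        ,  1.        ]])}
module 0.77 [291. 185. 389. 273.] [339.  231.8] 4
[... 1507 characters left out ...]
666
valve 0.7 [286. 246. 350. 314.] [312.6 280.6] 2402
valve 0.69 [310. 173. 376. 237.] [336.1 204.3] 2293
hub 0.97 [309. 177. 372. 237.] [335.7 204.3] 2323
hub 0.96 [286. 250. 349. 314.] [312.4 281.4] 2423
hub 0.62 [149. 246. 210. 313.] [182.  278.1] 2389
knob 0.97 [150. 248. 209. 314.] [177.5 280.5] 1206
knob 0.86 [372. 232. 430. 295.] [400.4 261.4] 1233
knob 0.68 [310. 170. 377. 234.] [341.1 203.1] 1252
spare_channel 0.75 [230. 232. 263. 248.] [245.9 240.5] 447
spare_channel 0.49 [213. 113. 236. 138.] [225.8 123.2] 396
cuvette_box 0.78 [300. 119. 348. 151.] [324.1 132.3] 1151
cuvette_box 0.33 [100. 161. 139. 234.] [119.1 199.7] 2104
wash_bottle 0.69 [172. 111. 194. 136.] [181.8 123.1] 350
```

View pics/scene0.png

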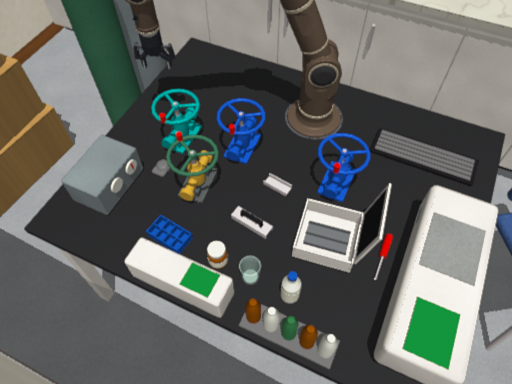

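View pics/top0.png

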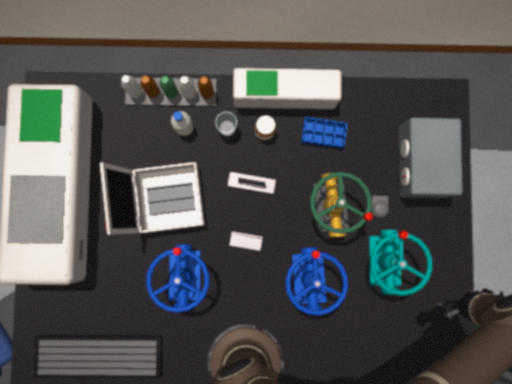

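The lookalikes are the four valves, in the top image. Blue at (178,280), blue at (317,284) and turquoise at (402,263) are excluded by colour. The brass body with the green wheel at (341,203) fits, and its red knob is at (369,216). The cover is at (251,183) because it has the black handle bar. The piece at (246,241) is the plain spare. I'll confirm both in one crop.

```bash
cat > h.py <<'E'
from station import r
import numpy as np,cv2
from scipy.spatial.transform import Rotation as R
def f(c): return 192/np.tan(np.radians(c["vfov"]/2))
def ray(c,uv):
    d=np.array([(uv[0]-c["cx"])/f(c),(uv[1]-c["cy"])/f(c),1]);return c["pose"][:3,3],c["pose"][:3,:3]@d
def onz(c,uv,z):
    o,d=ray(c,uv);return (o+d*(z-o[2])/d[2])
def proj(c,p):
    q=c["pose"][:3,:3].T@(np.array(p)-c["pose"][:3,3]);return np.array([q[0]/q[2]*f(c)+c["cx"],q[1]/q[2]*f(c)+c["cy"]])
def red(im):
    h=cv2.cvtColor(im,cv2.COLOR_RGB2HSV);m=((h[...,0]<8)|(h[...,0]>172))&(h[...,1]>150)&(h[...,2]>90)
    n,l,s,c=cv2.connectedComponentsWithStats(m.astype(np.uint8));return [(c[i].round(1),s[i,4]) for i in range(1,n) if s[i,4]>8]
def state():
    s=r.sense();e=R.from_quat(s["tcp_rot"]).as_matrix();return s,np.array(s["tool_pos"]),e
E
python3 - <<'E'
from h import *
t=cv2.imread("pics/top0.png");s=cv2.imread("pics/scene0.png")
o=np.zeros((600,800,3),np.uint8)
a=cv2.resize(t[155:255,95:400],None,fx=2.6,fy=2.6,interpolation=2);o[:a.shape[0],:a.shape[1]]=a
b=cv2.resize(s[125:290,145:400],None,fx=2,fy=2,interpolation=2);o[265:265+b.shape[0],:b.shape[1]]=b
cv2.imwrite("pics/c1.png",o)
c=r.camera_params("top");cs=r.camera_params("scene")
print(red(t[:,:,::-1]),red(s[:,:,::-1]))
print("knob",onz(c,(369,216),.21))
# green ring ellipse fit
hsv=cv2.cvtColor(t,cv2.COLOR_BGR2HSV);m=((hsv[...,0]>50)&(hsv[...,0]<85)&(hsv[...,1]>70)).astype(np.uint8)
m[:165]=0;m[245:]=0;m[:,:300]=0
p=np.argwhere(m)[:,::-1].astype(np.float32);h=cv2.convexHull(p);e=cv2.fitEllipse(h);print("ring",e,onz(c,e[0],.175),onz(c,cv2.minEnclosingCircle(p)[0],.175))
r.snapshot("top")
d=r.silhouettes("cover_grip","top")[0];p=np.argwhere(d["region"])[:,::-1].astype(np.float32)
q=cv2.boxPoints(cv2.minAreaRect(p));print("cover",[onz(c,x,.024)[:2].round(3) for x in q],onz(c,q.mean(0),.024).round(3))
E
```

```text
[(array([368. , 216.1]), np.int32(66)), (array([403. , 233.9]), np.int32(63)), (array([176.5, 250.4]), np.int32(38)), (array([315.3, 253.8]), np.int32(39))] [(array([162.1, 116.7]), np.int32(52)), (array([231.1, 128.1]), np.int32(49)), (array([178.9, 136.1]), np.int32(48)), (array([336.2, 167.4]), np.int32(45)), (array([385.9, 244.9]), np.int32(192))]
knob [ 0.46974292 -0.35265721  0.21      ]
ring ((365.97479248046875, 202.434814453125), (66.72412109375, 120.19268035888672), 90.8487319946289) [ 0.51123492 -0.35289169  0.175     ] [ 0.51112639 -0.35996019  0.175     ]
cover [array([0.565, 0.062]), array([0.614, 0.056]), array([ 0.596, -0.092]), array([ 0.546, -0.086])] [ 0.58  -0.015  0.024]
```

View pics/c1.png

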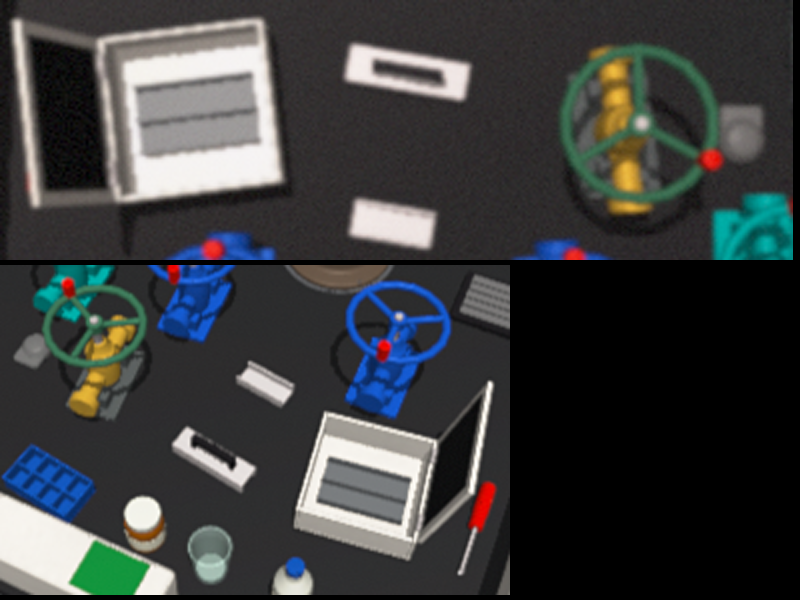

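The crop confirms the picks: the brass valve with the green wheel has its hub at crop (641,123) and its knob at (711,159). The cover with the black bar is at (408,73). The module has its lid standing on the left, which is world +y.

```bash
python3 - <<'E'
from h import *
c=r.camera_params("top")
P=lambda x,y,z:onz(c,(95+x/2.6,155+y/2.6),z)
k=[P(263,20,.075),P(283,182,.075),P(120,200,.075),P(98,42,.075)]
for a in k:print(a.round(3))
print("centre",np.mean(k,0).round(3))
ch=[P(136,88,.026),P(252,74,.026),P(258,140,.026),P(143,156,.026)]
print("channels",[a.round(3) for a in ch],np.mean(ch,0).round(3))
print("hub",P(641,123,.186),"knob",P(711,159,.21))
cv=[P(348,45,.024),P(470,63,.024),P(464,100,.024),P(345,81,.024)];print("cover",[a.round(3) for a in cv],np.mean(cv,0).round(3))
b=[P(374,62,.055),P(444,71,.055),P(444,87,.055),P(373,76,.055)];print("bar",np.mean(b,0).round(3))
print("lid top",P(12,20,.27),P(36,205,.27))
s,p,e=state();print(r.camera_params("wrist")["pose"][:3,3]-p, e.T@r.camera_params("wrist")["pose"][:3,:3], r.camera_params("wrist")["vfov"])
E
```

```text
[0.638 0.162 0.075]
[0.441 0.134 0.075]
[0.417 0.329 0.075]
[0.608 0.362 0.075]
centre [0.526 0.247 0.075]
channels [array([0.557, 0.324, 0.026]), array([0.576, 0.179, 0.026]), array([0.493, 0.17 , 0.026]), array([0.472, 0.313, 0.026])] [0.525 0.246 0.026]
hub [ 0.51000959 -0.27792869  0.186     ] knob [ 0.46928044 -0.35109015  0.21      ]
cover [array([0.615, 0.06 , 0.024]), array([ 0.594, -0.094,  0.024]), array([ 0.547, -0.087,  0.024]), array([0.569, 0.063, 0.024])] [ 0.581 -0.015  0.024]
bar [ 0.576 -0.017  0.055]
lid top [0.60602002 0.4090401  0.27      ] [0.41046886 0.37693601 0.27      ]
[ 0.07265217  0.02893007 -0.03070846] [[ 7.56240774e-04 -9.52729521e-01 -3.03818841e-01]
 [ 9.99999680e-01  6.41586178e-04  4.77200294e-04]
 [-2.59716839e-04 -3.03819105e-01  9.52729702e-01]] 67.14774289072356
```

Request:
{"fn": "jog_arm", "kwargs": {
  "motion": [
    [0.35,-0.26,-0.35,0,1],
    [0.7,-0.52,-0.35,0,1],
    [1,-0.74,-0.35,0,1]
  ]
}}

```text
time: 1.4
tool_pos: [0.3023, -0.4705, 0.441]
tcp_rot: [0.981, 0.193, 0.001, 0.001]
force: [1.0, 0.5, 0.8]
width: 0.085
gripper_force: 0.0
```

Request:
{"fn": "jog_arm", "kwargs": {
  "motion": [
    [0.35,-0.26,0,0,1],
    [0.7,-0.52,0,0,1],
    [1,-0.74,0,0,1]
  ]
}}

```text
time: 1.7
tool_pos: [0.3665, -0.3638, 0.44]
tcp_rot: [0.981, 0.193, 0.0, 0.0]
force: [1.0, 0.2, 0.1]
width: 0.0852
gripper_force: 0.0
```

Request:
{"fn": "jog_arm", "kwargs": {
  "motion": [
    [0.35,-0.26,0,0,1],
    [0.7,-0.52,0,0,1],
    [1,-0.74,0,0,1]
  ]
}}

```text
time: 2.0
tool_pos: [0.431, -0.2574, 0.44]
tcp_rot: [0.981, 0.193, 0.0, 0.0]
force: [0.5, -0.0, -0.3]
width: 0.085
gripper_force: 0.0
```

Request:
{"fn": "jog_arm", "kwargs": {
  "motion": [
    [0.35,-0.26,0,0,1],
    [0.7,-0.52,0,0,1],
    [1,-0.74,0,0,1]
  ]
}}

```text
time: 2.3
tool_pos: [0.4955, -0.1511, 0.44]
tcp_rot: [0.981, 0.193, 0.0, 0.0]
force: [-0.3, -0.0, 0.2]
width: 0.0857
gripper_force: 0.0
```

Request:
{"fn": "jog_arm", "kwargs": {
  "motion": [
    [0.35,-0.26,0,-0.047,0.7],
    [0.7,-0.52,0.1,-0.094,0.7],
    [1,-0.74,0.2,-0.141,0.6],
    [1,-0.74,0.4,-0.188,0.5],
    [1,-0.74,0.6,-0.235,0.5],
    [1,-0.74,0.8,-0.282,0.5],
    [1,-0.74,1,-0.332,0.5],
    [1,-0.74,1,-0.332,0.5]
  ]
}}

```text
time: 3.1
tool_pos: [0.5584, -0.0473, 0.3372]
tcp_rot: [0.754, 0.657, -0.002, -0.002]
force: [-0.5, -0.1, 0.2]
width: 0.0431
gripper_force: 0.0
```

```bash
python3 - <<'E'
from h import *
s,p,e=state();print(s["time"],p,np.degrees(np.arctan2(e[1,0],e[0,0])),e[:,2],s["width"])
c=r.camera_params("wrist");im=r.snapshot("wrist");cv2.imwrite("pics/w1.png",im[:,:,::-1])
print(proj(c,[.579,-.016,.055]))
for d in r.silhouettes("cover_grip","wrist")[:2]:
    q=np.argwhere(d["region"])[:,::-1].astype(np.float32);b=cv2.boxPoints(cv2.minAreaRect(q));print(d["confidence"],d["rect"],b)
E
```

```text
3.1 [ 0.55840192 -0.0473261   0.33719678] 82.11333242367205 [-4.63323419e-03  6.13142471e-04 -9.99989079e-01] 0.043125954126886024
[274.30749796 145.50503384]
0.94 [253.3, 50.3, 304.2, 212.9] [[247.32173  207.5661  ]
 [255.17958   50.408985]
 [304.2569    52.862854]
 [296.39905  210.01997 ]]
```

View pics/w1.png

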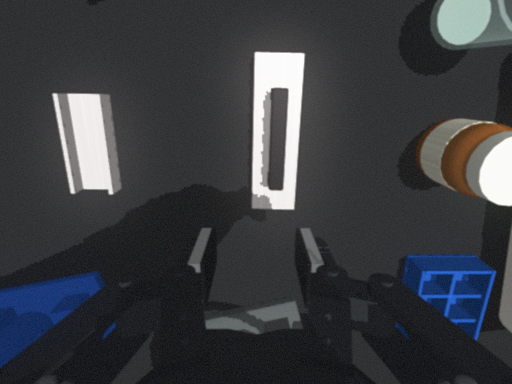

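The wrist view shows the cover at (277,130), with its black bar running from (280,89) to (277,189). The spare channel is at left and the jar at right.

```bash
python3 - <<'E'
from h import *
s,p,e=state();c=r.camera_params("wrist")
im=cv2.imread("pics/w1.png",0)[60:205,255:300]
m=(im<90).astype(np.uint8)
for row in (95,110,140,170,185):
    x=np.where(cv2.imread("pics/w1.png",0)[row,258:298]<60)[0]+258;print(row,x.min() if len(x) else 0,x.max() if len(x) else 0)
a,b=onz(c,(280.5,88),.055),onz(c,(277.5,188),.055)
g=(a+b)/2;print(a,b,np.linalg.norm(a-b),g,"ang",np.degrees(np.arctan2(*(a-b)[[1,0]])))
print("shift tool cm/10",(e.T@(g-p))[:2]*10)
E
```

```text
95 0 0
110 0 0
140 0 0
170 0 0
185 269 281
[0.5925392  0.03049679 0.055     ] [ 0.57956061 -0.05617194  0.055     ] 0.0876351071267337 [ 0.5860499  -0.01283757  0.055     ] ang 81.48327501741964
shift tool cm/10 [0.37737812 0.21564657]
```

Request:
{"fn": "jog_arm", "kwargs": {
  "motion": [
    [0.2,0.1,0.2,0,0.5],
    [0.37,0.21,0.5,0,0.5],
    [0.37,0.21,0.8,0,0.5],
    [0.37,0.21,0.9,0,0.5]
  ]
}}

```text
time: 3.6
tool_pos: [0.585, -0.0129, 0.2483]
tcp_rot: [0.756, 0.655, -0.001, -0.001]
force: [-0.5, 0.2, -0.3]
width: 0.0425
gripper_force: 0.0
```

Request:
{"fn": "jog_arm", "kwargs": {
  "motion": [
    [0,0,0.25,0,0.5],
    [0,0,0.42,0,0.5],
    [0,0,0.42,0,0.5],
    [0,0,0.42,0,0],
    [0,0,0.42,0,0],
    [0,0,0.42,0,0],
    [0,0,0.42,0,0],
    [0,0,0.42,0,0]
  ],
  "squeeze": 60
}}

```text
time: 4.4
tool_pos: [0.5856, -0.0134, 0.2088]
tcp_rot: [0.755, 0.656, 0.0, 0.001]
force: [-2.8, -0.4, 6.0]
width: 0.0128
gripper_force: 62.6
```

Request:
{"fn": "jog_arm", "kwargs": {
  "motion": [
    [0,0,-0.4,0,0],
    [0,0,-0.8,0,0],
    [0,0,-1,0,0],
    [0,0,-1,0,0]
  ]
}}

```text
time: 4.8
tool_pos: [0.5862, -0.0131, 0.311]
tcp_rot: [0.755, 0.656, 0.002, 0.002]
force: [0.6, -0.3, -2.9]
width: 0.0124
gripper_force: 61.5
```

```bash
python3 - <<'E'
from h import *
s,p,e=state();print(s["time"],p,np.degrees(np.arctan2(e[1,0],e[0,0])),s["width"],s["gripper_force"],s["force"])
c=r.camera_params("wrist");w=r.snapshot("wrist");t=r.snapshot("scene");ct=r.camera_params("top")
cv2.imwrite("pics/w2.png",np.hstack([w[:,:,::-1],t[150:,200:420,::-1][:, :].copy() if 0 else cv2.resize(t[160:300,190:400,::-1],(288,192)).repeat(2,0)[:384] ]) if 0 else np.hstack([w,cv2.copyMakeBorder(cv2.resize(t[150:290,215:395],(288,224)),0,160,0,0,0)])[:,:,::-1])
E
```

```text
4.8 [ 0.58621671 -0.01311237  0.31095413] 81.9594189189687 0.012443743228648954 61.53168775141239 [ 0.56486623 -0.31538575 -2.89585103]
```

View pics/w2.png

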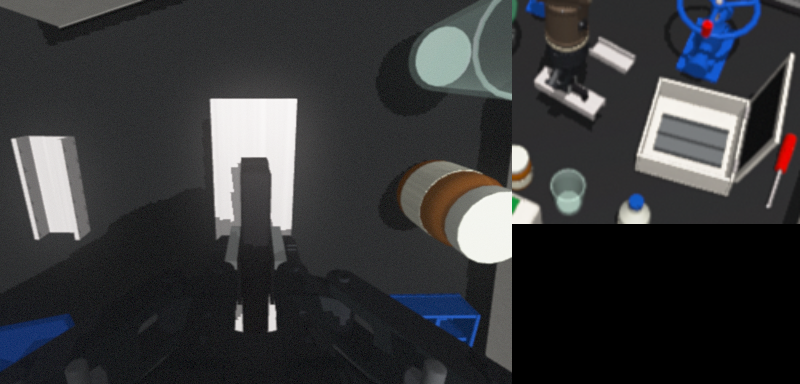

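The cover hangs level from the bar. Its far edge runs from (210,99) to (297,98), and the box is clear with the lid upright.

```bash
python3 - <<'E'
from h import *
s,p,e=state();c=r.camera_params("wrist")
z=p[2]-.2088+.024
a,b=onz(c,(210,99),z),onz(c,(297,98.5),z);print(np.linalg.norm(a-b),(e.T@(a-p)).round(4),(e.T@(b-p)).round(4))
bar=onz(c,(254.5,158),p[2]-.2088+.055);print("bar end",e.T@(bar-p))
print(p,np.degrees(np.arctan2(e[1,0],e[0,0])))
E
```

```text
0.04439766006222075 [ 0.0745 -0.0222  0.1848] [0.0747 0.0222 0.1848]
bar end [0.05050109 0.00065883 0.15377893]
[ 0.58492525 -0.01354737  0.30719972] 81.9599290745143
```

Request:
{"fn": "jog_arm", "kwargs": {
  "motion": [
    [0.3,-0.1,-0.2,0,0],
    [0.6,-0.2,-0.2,0,0],
    [0.85,-0.32,-0.2,0,0]
  ]
}}

```text
time: 5.2
tool_pos: [0.5648, 0.0766, 0.3261]
tcp_rot: [0.755, 0.656, -0.001, -0.001]
force: [0.6, 0.1, -2.8]
width: 0.0126
gripper_force: 61.5
```

Request:
{"fn": "jog_arm", "kwargs": {
  "motion": [
    [0.3,-0.1,0,0,0],
    [0.6,-0.2,0,0,0],
    [0.85,-0.32,0,0,0]
  ]
}}

```text
time: 5.5
tool_pos: [0.5448, 0.1653, 0.3255]
tcp_rot: [0.755, 0.656, -0.001, -0.001]
force: [0.1, 0.0, -2.3]
width: 0.0126
gripper_force: 61.4
```

Request:
{"fn": "jog_arm", "kwargs": {
  "motion": [
    [0.3,-0.1,0,-0.04,0],
    [0.6,-0.2,0,-0.088,0],
    [0.8,-0.31,0,-0.088,0],
    [0.8,-0.31,0,-0.088,0],
    [0.8,-0.31,0,-0.088,0]
  ]
}}

```text
time: 6.0
tool_pos: [0.5255, 0.2476, 0.3257]
tcp_rot: [0.657, 0.754, -0.001, -0.001]
force: [1.0, -1.3, -2.8]
width: 0.0132
gripper_force: 61.4
```

```bash
python3 - <<'E'
from h import *
s,p,e=state();print(s["time"],p,np.degrees(np.arctan2(e[1,0],e[0,0])),s["width"],s["gripper_force"],s["force"])
w=r.snapshot("wrist");t=r.snapshot("top");c=r.camera_params("wrist")
# predicted projections with module estimate
a=np.radians(97.8);X=np.array([np.cos(a),np.sin(a),0]);Y=np.array([-np.sin(a),np.cos(a),0]);o=np.array([.526,.247,0])
for q in[(75,44,26),(75,-44,26),(94,94,75),(94,-94,75),(75,0,26),(-75,44,26),(-75,-44,26)]:
    print(q,proj(c,o+X*q[0]/1e3+Y*q[1]/1e3+[0,0,q[2]/1e3]).round(1))
b=cv2.resize(t[140:250,90:240],(288,211))
cv2.imwrite("pics/w3.png",np.hstack([w,cv2.copyMakeBorder(b,0,173,0,0,0)])[:,:,::-1])
E
```

```text
6.0 [0.52545795 0.24757729 0.32572136] 97.88831965067232 0.013202683120768185 61.36589383240789 [ 1.01310653 -1.29760366 -2.77152909]
(75, 44, 26) [205.5  94.5]
(75, -44, 26) [304.6  94.5]
(94, 94, 75) [122.   66.7]
(94, -94, 75) [387.8  66.5]
(75, 0, 26) [255.   94.5]
(-75, 44, 26) [213.1 244.7]
(-75, -44, 26) [297.2 244.9]
```

View pics/w3.png

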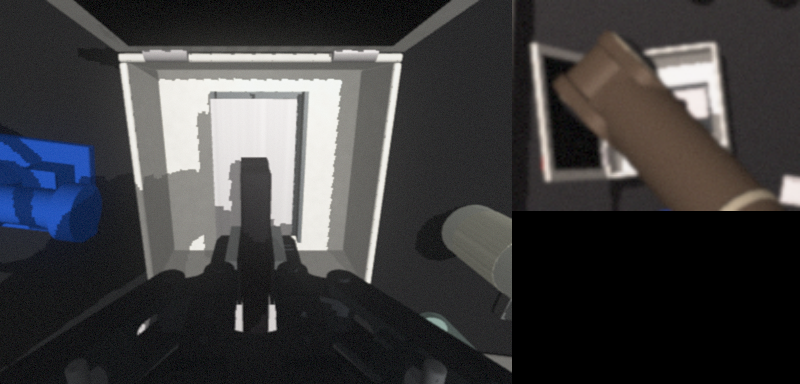

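The cover is centred over the box, and the channel ends at (209..307, 93) against a predicted (205..305, 94). That is about 3 mm off in tool y, well inside the 14 mm of play. I'll shift and lower.

Request:
{"fn": "jog_arm", "kwargs": {
  "motion": [
    [0.01,0.03,0.2,0,0],
    [0.01,0.03,0.45,0,0],
    [0.01,0.03,0.65,0,0],
    [0.01,0.03,0.8,0,0],
    [0.01,0.03,0.9,0,0],
    [0.01,0.03,0.97,0,0],
    [0.01,0.03,1,0,0],
    [0.01,0.03,1,0,0]
  ]
}}

```text
time: 6.9
tool_pos: [0.529, 0.249, 0.2278]
tcp_rot: [0.657, 0.754, 0.0, 0.0]
force: [0.9, -0.0, -3.2]
width: 0.0125
gripper_force: 61.4
```

Request:
{"fn": "jog_arm", "kwargs": {
  "motion": [
    [0,0,0.03,0,0],
    [0,0,0.06,0,0],
    [0,0,0.08,0,0],
    [0,0,0.08,0,0]
  ]
}}

```text
time: 7.3
tool_pos: [0.5288, 0.2489, 0.2195]
tcp_rot: [0.657, 0.754, -0.0, -0.0]
force: [0.7, -0.6, -2.4]
width: 0.0126
gripper_force: 61.4
```

Request:
{"fn": "jog_arm", "kwargs": {
  "motion": [
    [0,0,0.02,0,0],
    [0,0,0.03,0,0],
    [0,0,0.03,0,0]
  ]
}}

```text
time: 7.6
tool_pos: [0.5287, 0.2491, 0.2187]
tcp_rot: [0.657, 0.754, -0.0, 0.001]
force: [-7.2, -4.2, 17.7]
width: 0.0126
gripper_force: 64.0
```

Request:
{"fn": "jog_arm", "kwargs": {
  "motion": [
    [0,0,0,0,0.6],
    [0,0,0,0,0.6],
    [0,0,0,0,0.6],
    [0,0,0,0,0.6],
    [0,0,-0.2,0,0.6],
    [0,0,-0.6,0,0.6],
    [0,0,-1,0,0.6],
    [0,0,-1,0,0.6]
  ]
}}

```text
time: 8.4
tool_pos: [0.5301, 0.2503, 0.322]
tcp_rot: [0.657, 0.754, 0.004, 0.002]
force: [0.3, 1.0, -0.1]
width: 0.0513
gripper_force: 0.0
```

```bash
python3 - <<'E'
from h import *
s,p,e=state();print(s["time"],p,np.degrees(np.arctan2(e[1,0],e[0,0])),s["width"],s["force"])
w=r.snapshot("wrist");t=r.snapshot("scene");c=r.camera_params("wrist")
b=cv2.resize(t[165:285,280:400],(288,288))
cv2.imwrite("pics/w4.png",np.hstack([w,cv2.copyMakeBorder(b,0,96,0,0,0)])[:,:,::-1])
d=r.silhouettes("lid","scene")[0];print(d["confidence"],d["rect"])
q=cv2.approxPolyDP(cv2.findContours(d["region"].astype(np.uint8),0,1)[0][0],4,True)[:,0];print(q.tolist())
E
```

```text
8.4 [0.53011928 0.25033688 0.32195138] 97.82519315811547 0.05129170647406267 [ 0.28035968  1.02684638 -0.12206553]
0.69 [353.7, 185.7, 390.6, 259.9]
[[389, 185], [364, 214], [355, 262], [381, 236]]
```

View pics/w4.png

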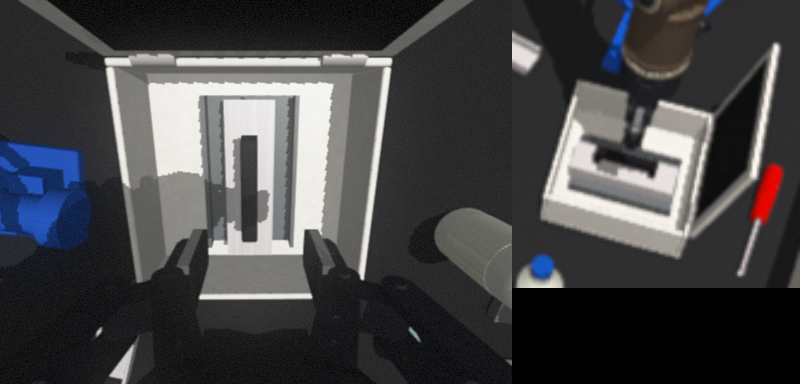

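The cover sits between the channel walls at (222..274, 98..255), with trough showing evenly on both sides. In the scene crop its flanges are down in both troughs. Next is the lid angle.

```bash
python3 - <<'E'
from h import *
cs=r.camera_params("scene");ct=r.camera_params("top")
a=np.radians(97.8);X=np.array([np.cos(a),np.sin(a),0]);Y=np.array([-np.sin(a),np.cos(a),0]);o=np.array([.529,.248,0])
for q in np.arange(1.55,1.9,.05):
    L=lambda y:o+X*(.1-.2*np.cos(q))+Y*y+[0,0,.075+.2*np.sin(q)]
    print(q.round(2),*[proj(cs,L(y)).round(1) for y in(-.1,.1)],*[proj(ct,L(y)).round(1) for y in(-.1,.1)])
print(X,Y,o+.1*X)
E
```

```text
1.55 [362.3 234.3] [373.6 179.2] [118.4 159.4] [126.  231.7]
1.6 [365.8 235.2] [376.9 180. ] [114.7 159.9] [122.3 232.1]
1.65 [369.3 236.3] [380.1 180.9] [111.2 160.3] [118.7 232.6]
1.7 [372.8 237.4] [383.3 181.9] [107.7 160.8] [115.1 233. ]
1.75 [376.2 238.6] [386.4 183. ] [104.2 161.4] [111.7 233.5]
1.8 [379.5 239.8] [389.4 184.2] [100.9 161.9] [108.3 233.9]
1.85 [382.7 241.2] [392.4 185.4] [ 97.7 162.4] [105.  234.4]
[-0.13571557  0.99074784  0.        ] [-0.99074784 -0.13571557  0.        ] [0.51542844 0.34707478 0.        ]
```

Lid angle is about 1.8 rad. I'll close the fingers, go over the lid and down behind its free edge.

Request:
{"fn": "jog_arm", "kwargs": {
  "motion": [
    [0,0,-0.4,0,0],
    [0,0,-0.8,0,0],
    [0,0,-1,0,0]
  ]
}}

```text
time: 8.85
tool_pos: [0.5291, 0.2493, 0.4182]
tcp_rot: [0.657, 0.754, 0.0, 0.0]
force: [0.2, 1.1, -0.4]
width: 0.0081
gripper_force: 0.0
```

Request:
{"fn": "jog_arm", "kwargs": {
  "motion": [
    [0,0,-0.4,0,0],
    [0.3,0,-0.58,0,0],
    [0.7,0,-0.58,0,0],
    [1,0,-0.58,0,0]
  ]
}}

```text
time: 9.25
tool_pos: [0.5149, 0.3496, 0.4737]
tcp_rot: [0.657, 0.754, -0.0, -0.0]
force: [0.0, 0.3, -1.1]
width: -0.0001
gripper_force: 0.0
```

Request:
{"fn": "jog_arm", "kwargs": {
  "motion": [
    [0.4,0,0,0,0],
    [0.8,0,0,0,0],
    [0.95,0,0,0,0],
    [0.95,0,0.3,0,0],
    [0.95,0,0.57,0,0],
    [0.95,0,0.57,0,0]
  ]
}}

```text
time: 9.85
tool_pos: [0.5024, 0.4406, 0.412]
tcp_rot: [0.657, 0.754, -0.005, -0.0]
force: [-0.7, -0.9, 0.0]
width: 0.0002
gripper_force: 0.0
```

```bash
python3 - <<'E'
from h import *
s,p,e=state();print(s["time"],p,np.degrees(np.arctan2(e[1,0],e[0,0])),s["width"],s["force"],e[:,2])
X=np.array([-.1357,.9907,0]);Y=np.array([-.9907,-.1357,0]);o=np.array([.529,.248,0]);print((p-o)@X,(p-o)@Y)
E
```

```text
9.85 [0.5023638  0.44064821 0.41201153] 97.81952148608363 0.00016650802241479373 [-0.74586573 -0.90702243  0.04443456] [-0.0061083  -0.00676399 -0.99995847]
0.1944711131006112 0.0002461217160360201
```

Request:
{"fn": "jog_arm", "kwargs": {
  "motion": [
    [-0.25,0,0,0,0],
    [-0.45,0,0,0,0],
    [-0.65,0,0,0,0],
    [-0.82,0,0,0,0],
    [-0.98,0,0,0,0]
  ]
}}

```text
time: 10.35
tool_pos: [0.5159, 0.3444, 0.4186]
tcp_rot: [0.657, 0.754, 0.001, -0.0]
force: [-0.2, 3.2, -1.8]
width: -0.0001
gripper_force: 1.2
```

Request:
{"fn": "jog_arm", "kwargs": {
  "motion": [
    [-0.12,0,0.02,0,0],
    [-0.23,0,0.04,0,0],
    [-0.4,0,0.1,0,0],
    [-0.56,0,0.17,0,0],
    [-0.71,0,0.23,0,0],
    [-0.85,0,0.33,0,0],
    [-0.98,0,0.43,0,0]
  ]
}}

```text
time: 11.05
tool_pos: [0.5291, 0.2464, 0.3736]
tcp_rot: [0.657, 0.754, -0.0, -0.0]
force: [-0.3, 2.6, 0.4]
width: -0.0002
gripper_force: 0.7
```

Request:
{"fn": "jog_arm", "kwargs": {
  "motion": [
    [-0.11,0,0.11,0,0],
    [-0.22,0,0.25,0,0],
    [-0.31,0,0.4,0,0],
    [-0.39,0,0.53,0,0],
    [-0.46,0,0.7,0,0],
    [-0.51,0,0.85,0,0],
    [-0.53,0,0.97,0,0],
    [-0.53,0,0.97,0,0]
  ]
}}

```text
time: 11.85
tool_pos: [0.5357, 0.1947, 0.2755]
tcp_rot: [0.657, 0.754, -0.002, -0.001]
force: [-0.0, 0.7, -0.0]
width: -0.0001
gripper_force: 0.0
```

Request:
{"fn": "jog_arm", "kwargs": {
  "motion": [
    [0,0,0.07,0,0],
    [0,0,0.14,0,0],
    [0,0,0.19,0,0],
    [0,0,0.21,0,0],
    [0,0,0.21,0,0]
  ]
}}

```text
time: 12.35
tool_pos: [0.5362, 0.1956, 0.257]
tcp_rot: [0.657, 0.754, -0.0, 0.0]
force: [-1.5, -1.4, 4.0]
width: -0.0001
gripper_force: 1.9
```

```bash
python3 - <<'E'
from h import *
w=r.snapshot("wrist");t=r.snapshot("scene")
b=cv2.resize(t[150:290,270:410],(288,288))
cv2.imwrite("pics/w5.png",np.hstack([w,cv2.copyMakeBorder(b,0,96,0,0,0)])[:,:,::-1])
E
```

```text
(no output)
```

View pics/w5.png

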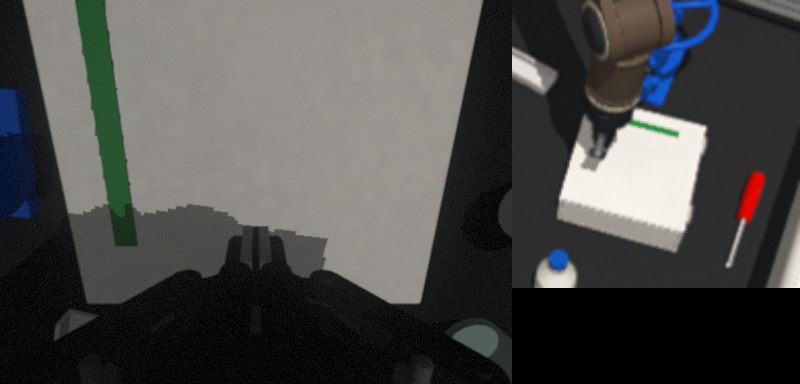

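The lid covers the box and looks flat, with the fingertips on it at (256,235). A little more push will confirm it's on the stop.

Request:
{"fn": "jog_arm", "kwargs": {
  "motion": [
    [0,0,0.02,0,0],
    [0,0,0.04,0,0],
    [0,0,0.04,0,0]
  ]
}}

```text
time: 12.75
tool_pos: [0.5361, 0.196, 0.2567]
tcp_rot: [0.657, 0.754, 0.0, 0.001]
force: [-13.4, -7.9, 40.3]
width: -0.0002
gripper_force: 20.2
```

The lid is on its stop, holding 40 N with no travel. Next I'll go up and over to the brass valve, squaring the tool to yaw 90°.

Request:
{"fn": "jog_arm", "kwargs": {
  "motion": [
    [0,0,-0.4,0.02,0],
    [0,0,-0.8,0.043,0],
    [0,0,-1,0.043,0]
  ]
}}

```text
time: 13.05
tool_pos: [0.5366, 0.1962, 0.356]
tcp_rot: [0.707, 0.707, 0.002, 0.001]
force: [0.6, -0.2, -0.5]
width: 0.0
gripper_force: 0.0
```

Request:
{"fn": "jog_arm", "kwargs": {
  "motion": [
    [-0.3,0,-0.4,0,0],
    [-0.7,0,-0.75,0,0],
    [-1,0,-0.75,0,0]
  ]
}}

```text
time: 13.35
tool_pos: [0.537, 0.095, 0.432]
tcp_rot: [0.706, 0.708, 0.003, 0.002]
force: [0.2, -1.3, 0.1]
width: -0.0
gripper_force: 0.0
```

Request:
{"fn": "jog_arm", "kwargs": {
  "motion": [
    [-0.5,0,0,0,0],
    [-1,0,0,0,0]
  ]
}}

```text
time: 13.55
tool_pos: [0.5362, -0.0056, 0.4281]
tcp_rot: [0.706, 0.708, 0.0, 0.001]
force: [0.5, -0.7, 0.5]
width: -0.0001
gripper_force: 0.0
```

Request:
{"fn": "jog_arm", "kwargs": {
  "motion": [
    [-0.5,0,0,0,0],
    [-1,0,0,0,0]
  ]
}}

```text
time: 13.75
tool_pos: [0.5363, -0.1064, 0.4278]
tcp_rot: [0.707, 0.708, 0.0, 0.0]
force: [0.9, 0.6, 0.1]
width: 0.0002
gripper_force: 0.0
```

Request:
{"fn": "jog_arm", "kwargs": {
  "motion": [
    [-0.5,0,0,0,0],
    [-1,0,0,0,0]
  ]
}}

```text
time: 13.95
tool_pos: [0.5364, -0.2065, 0.4278]
tcp_rot: [0.707, 0.708, 0.0, 0.0]
force: [1.9, 0.7, 0.6]
width: -0.0001
gripper_force: 0.0
```

Request:
{"fn": "jog_arm", "kwargs": {
  "motion": [
    [-0.5,0,0,0,0],
    [-0.9,0,0,0,0],
    [-0.9,0,0,0,0],
    [-0.9,0,0,0,0]
  ]
}}

```text
time: 14.35
tool_pos: [0.5367, -0.2954, 0.427]
tcp_rot: [0.707, 0.707, 0.0, -0.0]
force: [0.8, 0.8, 0.4]
width: 0.0
gripper_force: 0.0
```

```bash
python3 - <<'E'
from h import *
s,p,e=state();print(s["time"],p,np.degrees(np.arctan2(e[1,0],e[0,0])),s["width"],s["force"],e[:,2],s["joint_positions"].round(2))
c=r.camera_params("wrist")
w=r.snapshot("wrist");t=r.snapshot("scene");tt=r.snapshot("top")
print("proj hub knob",proj(c,[.51,-.278,.186]),proj(c,[.469,-.351,.21]))
for q in red(w):print(q,onz(c,q[0],.205))
print(red(tt),red(t))
b=cv2.resize(t[100:240,120:260],(288,288))
cv2.imwrite("pics/w6.png",np.hstack([w,cv2.copyMakeBorder(b,0,96,0,0,0)])[:,:,::-1])
E
```

```text
14.35 [ 0.53665682 -0.29543071  0.42703918] 89.96123628705888 2.1766101710762494e-05 [0.80792368 0.83676283 0.36778824] [-4.52332671e-04  8.52885960e-04 -9.99999534e-01] [ 0.76  0.41 -0.46  1.58  0.19  1.2   0.26]
proj hub knob [219.06913129 176.55946013] [164.42970834 278.51316197]
(array([ 6.1, 63.9]), np.int32(341)) [ 0.38452381 -0.20091121  0.205     ]
(array([170.7, 263.1]), np.int32(773)) [ 0.47321296 -0.34088238  0.205     ]
[(array([109.1, 215.5]), np.int32(239)), (array([405.2, 234.3]), np.int32(25)), (array([176.5, 250.5]), np.int32(39)), (array([315.3, 253.8]), np.int32(39))] [(array([160.6, 117.4]), np.int32(18)), (array([231.1, 128.2]), np.int32(48)), (array([336.2, 167.4]), np.int32(45)), (array([385.9, 244.9]), np.int32(191))]
```

View pics/w6.png

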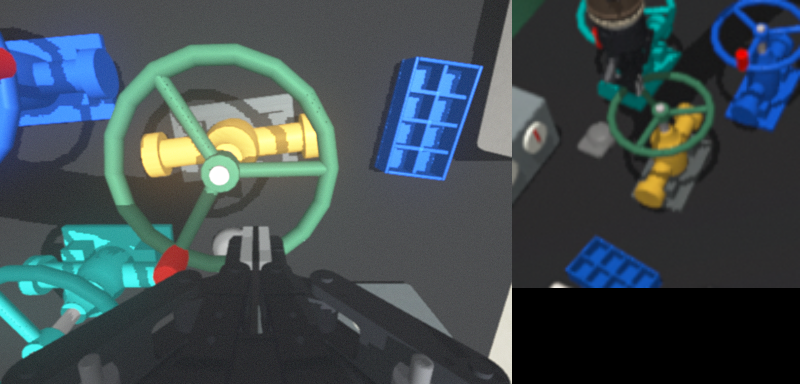

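The hub's white cap is at (219,175), as predicted. The spokes lie at 0°, 120° and toward the knob at (171,263). The fingers will go into the gap between the knob spoke and the 0° spoke, then circle the hub at 48 mm radius.

Request:
{"fn": "jog_arm", "kwargs": {
  "motion": [
    [-0.24,-0.03,0,0,0],
    [-0.24,-0.03,0.3,0,0],
    [-0.24,-0.03,0.7,0,0],
    [-0.24,-0.03,1,0,0],
    [-0.24,-0.03,1,0,0]
  ]
}}

```text
time: 15.0
tool_pos: [0.533, -0.3167, 0.3237]
tcp_rot: [0.706, 0.708, -0.001, -0.004]
force: [-1.4, 0.6, -0.2]
width: 0.0001
gripper_force: 0.0
```

```bash
python3 - <<'E'
from h import *
s,p,e=state();print(p,s["force"])
def rows(a0,a1,st):
    for a in np.arange(a0+st,a1+.1,st):
        t,u=np.radians([a,a0]);print(int(a),[round(.48*(np.sin(t)-np.sin(u)),2),round(.48*(np.cos(t)-np.cos(u)),2)],end=" ")
    print()
rows(-60,120,12)
rows(96,132,4);rows(132,168,4);rows(168,204,4);rows(204,240,4);rows(240,276,4);rows(276,312,4)
E
```

```text
[ 0.53296517 -0.31666144  0.32374995] [-1.41473123  0.57732469 -0.20136383]
-48 [np.float64(0.06), np.float64(0.08)] -36 [np.float64(0.13), np.float64(0.15)] -24 [np.float64(0.22), np.float64(0.2)] -12 [np.float64(0.32), np.float64(0.23)] 0 [np.float64(0.42), np.float64(0.24)] 12 [np.float64(0.52), np.float64(0.23)] 24 [np.float64(0.61), np.float64(0.2)] 36 [np.float64(0.7), np.float64(0.15)] 48 [np.float64(0.77), np.float64(0.08)] 60 [np.float64(0.83), np.float64(0.0)] 72 [np.float64(0.87), np.float64(-0.09)] 84 [np.float64(0.89), np.float64(-0.19)] 96 [np.float64(0.89), np.float64(-0.29)] 108 [np.float64(0.87), np.float64(-0.39)] 120 [np.float64(0.83), np.float64(-0.48)] 
100 [np.float64(-0.0), np.float64(-0.03)] 104 [np.float64(-0.01), np.float64(-0.07)] 108 [np.float64(-0.02), np.float64(-0.1)] 112 [np.float64(-0.03), np.float64(-0.13)] 116 [np.float64(-0.05), np.float64(-0.16)] 120 [np.float64(-0.06), np.float64(-0.19)] 124 [np.float64(-0.08), np.float64(-0.22)] 128 [np.float64(-0.1), np.float64(-0.25)] 132 [np.float64(-0.12), np.float64(-0.27)] 
136 [np.float64(-0.02), np.float
[... 1155 characters left out ...]
8 [np.float64(-0.03), np.float64(0.06)] 252 [np.float64(-0.04), np.float64(0.09)] 256 [np.float64(-0.05), np.float64(0.12)] 260 [np.float64(-0.06), np.float64(0.16)] 264 [np.float64(-0.06), np.float64(0.19)] 268 [np.float64(-0.06), np.float64(0.22)] 272 [np.float64(-0.06), np.float64(0.26)] 276 [np.float64(-0.06), np.float64(0.29)] 
280 [np.float64(0.0), np.float64(0.03)] 284 [np.float64(0.01), np.float64(0.07)] 288 [np.float64(0.02), np.float64(0.1)] 292 [np.float64(0.03), np.float64(0.13)] 296 [np.float64(0.05), np.float64(0.16)] 300 [np.float64(0.06), np.float64(0.19)] 304 [np.float64(0.08), np.float64(0.22)] 308 [np.float64(0.1), np.float64(0.25)] 312 [np.float64(0.12), np.float64(0.27)]
```

Request:
{"fn": "jog_arm", "kwargs": {
  "motion": [
    [0.06,0.08,0,0,0],
    [0.13,0.15,0,0,0],
    [0.22,0.2,0,0,0],
    [0.32,0.23,0,0,0],
    [0.42,0.24,0,0,0],
    [0.52,0.23,0,0,0],
    [0.61,0.2,0,0,0],
    [0.7,0.15,0,0,0],
    [0.77,0.08,0,0,0],
    [0.83,0,0,0,0],
    [0.87,-0.09,0,0,0],
    [0.89,-0.19,0,0,0],
    [0.89,-0.29,0,0,0],
    [0.87,-0.39,0,0,0],
    [0.83,-0.48,0,0,0]
  ]
}}

```text
time: 16.5
tool_pos: [0.4885, -0.2339, 0.33]
tcp_rot: [0.706, 0.709, 0.003, 0.004]
force: [9.3, 1.9, 0.2]
width: -0.0003
gripper_force: 3.8
```

```bash
cat >> h.py <<'E'
def wheel():
    s,p,e=state();print("t",s["time"],"tcp",p.round(4),"F",s["force"].round(1),"fing ang",round(np.degrees(np.arctan2(p[1]+.278,p[0]-.51)),1),round(np.hypot(p[1]+.278,p[0]-.51),4))
    for n in("top","scene","wrist"):
        c=r.camera_params(n);im=r.snapshot(n)
        for q,a in red(im):
            k=onz(c,q,.195);d=k[:2]-[.51,-.278]
            if .065<np.hypot(*d)<.105:print(n,q,a,"knob ang",np.degrees(np.arctan2(d[1],d[0])).round(1),np.hypot(*d).round(3))
E
python3 -c "from h import *;wheel()"
```

```text
t 16.5 tcp [ 0.4885 -0.2339  0.33  ] F [9.3 1.9 0.2] fing ang 116.0 0.049
top [332.5 173.8] 60 knob ang 18.8 0.088
scene [187.5 170.6] 60 knob ang 22.6 0.082
wrist [481.2 299.5] 3883 knob ang 24.8 0.085
```

Request:
{"fn": "jog_arm", "kwargs": {
  "motion": [
    [-0.06,-0.08,0,0,0],
    [-0.13,-0.15,0,0,0],
    [-0.22,-0.2,0,0,0],
    [-0.32,-0.23,0,0,0],
    [-0.42,-0.24,0,0,0],
    [-0.52,-0.23,0,0,0],
    [-0.61,-0.2,0,0,0],
    [-0.7,-0.15,0,0,0],
    [-0.77,-0.08,0,0,0],
    [-0.83,0,0,0,0],
    [-0.87,0.09,0,0,0],
    [-0.89,0.19,0,0,0],
    [-0.89,0.29,0,0,0],
    [-0.87,0.39,0,0,0],
    [-0.83,0.48,0,0,0]
  ]
}}

```text
time: 18.15
tool_pos: [0.5318, -0.3188, 0.3263]
tcp_rot: [0.707, 0.707, -0.003, -0.003]
force: [-9.0, -1.0, -1.0]
width: -0.0002
gripper_force: 3.7
```

Request:
{"fn": "jog_arm", "kwargs": {
  "motion": [
    [0.06,0.08,0,0,0],
    [0.13,0.15,0,0,0],
    [0.22,0.2,0,0,0],
    [0.32,0.23,0,0,0],
    [0.42,0.24,0,0,0],
    [0.52,0.23,0,0,0],
    [0.61,0.2,0,0,0],
    [0.7,0.15,0,0,0],
    [0.77,0.08,0,0,0],
    [0.83,0,0,0,0],
    [0.87,-0.09,0,0,0],
    [0.89,-0.19,0,0,0],
    [0.89,-0.29,0,0,0]
  ]
}}

```text
time: 19.45
tool_pos: [0.5071, -0.2293, 0.3297]
tcp_rot: [0.706, 0.708, 0.002, 0.004]
force: [10.3, -1.9, -0.7]
width: 0.0001
gripper_force: 4.4
```

```bash
python3 -c "from h import *;wheel()"
```

```text
t 19.45 tcp [ 0.5071 -0.2293  0.3297] F [10.3 -1.9 -0.7] fing ang 93.4 0.0487
top [344.  172.1] 53 knob ang -3.7 0.089
scene [178.5 168.6] 63 knob ang -0.4 0.081
wrist [437.8 328.4] 29 knob ang 18.0 0.083
```

The wheel has turned about 478°, so the stop is 26° to 206° further on. From here I'll take small steps and watch the force.

Request:
{"fn": "jog_arm", "kwargs": {
  "motion": [
    [-0.01,-0.07,0,0,0],
    [-0.02,-0.1,0,0,0],
    [-0.03,-0.13,0,0,0],
    [-0.03,-0.13,0,0,0]
  ]
}}

```text
time: 20.0
tool_pos: [0.4932, -0.2318, 0.3289]
tcp_rot: [0.706, 0.708, 0.001, 0.002]
force: [4.5, 1.1, 0.0]
width: 0.0
gripper_force: 2.5
```

Request:
{"fn": "jog_arm", "kwargs": {
  "motion": [
    [-0.015,-0.03,0,0,0],
    [-0.03,-0.06,0,0,0],
    [-0.03,-0.06,0,0,0]
  ]
}}

```text
time: 20.3
tool_pos: [0.4873, -0.2347, 0.3289]
tcp_rot: [0.706, 0.708, 0.001, 0.002]
force: [6.4, 1.3, 0.1]
width: 0.0002
gripper_force: 2.4
```

Request:
{"fn": "jog_arm", "kwargs": {
  "motion": [
    [-0.018,-0.028,0,0,0],
    [-0.037,-0.056,0,0,0],
    [-0.037,-0.056,0,0,0]
  ]
}}

```text
time: 20.6
tool_pos: [0.4816, -0.2381, 0.3287]
tcp_rot: [0.706, 0.708, 0.001, 0.001]
force: [6.3, 2.3, -0.7]
width: -0.0002
gripper_force: 2.3
```

Request:
{"fn": "jog_arm", "kwargs": {
  "motion": [
    [-0.022,-0.025,0,0,0],
    [-0.045,-0.05,0,0,0],
    [-0.045,-0.05,0,0,0]
  ]
}}

```text
time: 20.9
tool_pos: [0.4767, -0.2423, 0.3286]
tcp_rot: [0.706, 0.708, 0.002, 0.001]
force: [5.3, 2.9, 0.3]
width: -0.0001
gripper_force: 2.5
```

Request:
{"fn": "jog_arm", "kwargs": {
  "motion": [
    [-0.025,-0.022,0,0,0],
    [-0.051,-0.043,0,0,0],
    [-0.051,-0.043,0,0,0]
  ]
}}

```text
time: 21.2
tool_pos: [0.4723, -0.2473, 0.3283]
tcp_rot: [0.706, 0.708, 0.001, 0.001]
force: [5.3, 4.2, -0.4]
width: 0.0002
gripper_force: 2.5
```

Request:
{"fn": "jog_arm", "kwargs": {
  "motion": [
    [-0.028,-0.018,0,0,0],
    [-0.057,-0.036,0,0,0],
    [-0.057,-0.036,0,0,0]
  ]
}}

```text
time: 21.5
tool_pos: [0.4685, -0.2528, 0.3282]
tcp_rot: [0.706, 0.708, 0.001, 0.0]
force: [4.0, 5.3, -1.5]
width: -0.0
gripper_force: 2.3
```

Request:
{"fn": "jog_arm", "kwargs": {
  "motion": [
    [-0.03,-0.014,0,0,0],
    [-0.061,-0.027,0,0,0],
    [-0.061,-0.027,0,0,0]
  ]
}}

```text
time: 21.8
tool_pos: [0.4657, -0.2588, 0.3281]
tcp_rot: [0.706, 0.708, 0.001, -0.0]
force: [4.2, 4.4, -0.5]
width: 0.0003
gripper_force: 2.2
```

Request:
{"fn": "jog_arm", "kwargs": {
  "motion": [
    [-0.032,-0.009,0,0,0],
    [-0.064,-0.018,0,0,0],
    [-0.064,-0.018,0,0,0]
  ]
}}

```text
time: 22.1
tool_pos: [0.4642, -0.2648, 0.3282]
tcp_rot: [0.706, 0.709, 0.001, -0.0]
force: [4.1, 5.7, 1.7]
width: -0.0002
gripper_force: 2.8
```

Request:
{"fn": "jog_arm", "kwargs": {
  "motion": [
    [-0.033,-0.005,0,0,0],
    [-0.066,-0.009,0,0,0],
    [-0.066,-0.009,0,0,0]
  ]
}}

```text
time: 22.4
tool_pos: [0.4631, -0.2713, 0.3282]
tcp_rot: [0.706, 0.709, 0.001, -0.0]
force: [2.3, 8.0, 3.1]
width: 0.0002
gripper_force: 2.8
```

Request:
{"fn": "jog_arm", "kwargs": {
  "motion": [
    [-0.033,0,0,0,0],
    [-0.067,0,0,0,0],
    [-0.067,0,0,0,0]
  ]
}}

```text
time: 22.7
tool_pos: [0.4628, -0.278, 0.328]
tcp_rot: [0.706, 0.709, 0.001, -0.001]
force: [1.4, 7.1, 2.5]
width: 0.0
gripper_force: 2.7
```

Request:
{"fn": "jog_arm", "kwargs": {
  "motion": [
    [-0.033,0.005,0,0,0],
    [-0.066,0.009,0,0,0],
    [-0.066,0.009,0,0,0]
  ]
}}

```text
time: 23.0
tool_pos: [0.4636, -0.2843, 0.3278]
tcp_rot: [0.706, 0.709, 0.001, -0.001]
force: [1.1, 7.6, 2.5]
width: -0.0
gripper_force: 3.0
```

Request:
{"fn": "jog_arm", "kwargs": {
  "motion": [
    [-0.032,0.009,0,0,0],
    [-0.064,0.018,0,0,0],
    [-0.064,0.018,0,0,0]
  ]
}}

```text
time: 23.3
tool_pos: [0.4651, -0.2906, 0.3276]
tcp_rot: [0.706, 0.709, 0.001, -0.002]
force: [-0.7, 9.0, 2.2]
width: -0.0002
gripper_force: 3.1
```

Request:
{"fn": "jog_arm", "kwargs": {
  "motion": [
    [-0.03,0.013,0,0,0],
    [-0.061,0.027,0,0,0],
    [-0.061,0.027,0,0,0]
  ]
}}

```text
time: 23.6
tool_pos: [0.4674, -0.2969, 0.3273]
tcp_rot: [0.706, 0.708, 0.0, -0.002]
force: [-1.7, 7.2, 2.4]
width: 0.0001
gripper_force: 3.0
```

Request:
{"fn": "jog_arm", "kwargs": {
  "motion": [
    [-0.028,0.018,0,0,0],
    [-0.057,0.036,0,0,0],
    [-0.057,0.036,0,0,0]
  ]
}}

```text
time: 23.9
tool_pos: [0.4706, -0.302, 0.3271]
tcp_rot: [0.706, 0.709, 0.0, -0.003]
force: [-4.7, 8.7, 3.1]
width: -0.0004
gripper_force: 4.5
```

Request:
{"fn": "jog_arm", "kwargs": {
  "motion": [
    [-0.025,0.022,0,0,0],
    [-0.051,0.043,0,0,0],
    [-0.051,0.043,0,0,0]
  ]
}}

```text
time: 24.2
tool_pos: [0.4729, -0.3036, 0.3267]
tcp_rot: [0.705, 0.709, -0.001, -0.009]
force: [-19.1, 24.4, 19.7]
width: -0.0001
gripper_force: 15.1
```

```bash
python3 -c "from h import *;wheel()"
```

```text
t 24.2 tcp [ 0.4729 -0.3036  0.3267] F [-19.1  24.4  19.7] fing ang -145.4 0.0451
top [316.2 215.4] 57 knob ang 117.5 0.086
scene [216.1 149.8] 60 knob ang 120.5 0.088
wrist [249.   25.1] 2730 knob ang 118.9 0.084
```

Request:
{"fn": "jog_arm", "kwargs": {
  "motion": [
    [-0.014,0.015,0,0,0],
    [-0.014,0.015,0,0,0]
  ]
}}

```text
time: 24.55
tool_pos: [0.4736, -0.304, 0.3267]
tcp_rot: [0.705, 0.709, -0.001, -0.01]
force: [-24.3, 28.6, 22.6]
width: -0.0002
gripper_force: 18.6
```

```bash
python3 -c "from h import *;wheel()"
```

```text
t 24.55 tcp [ 0.4736 -0.304   0.3267] F [-24.3  28.6  22.6] fing ang -144.5 0.0447
top [316.3 215.4] 56 knob ang 117.6 0.086
scene [216.  149.8] 59 knob ang 120.6 0.088
wrist [248.3  24.8] 2727 knob ang 118.9 0.084
```

The stop is confirmed: the force rose to about 38 N laterally while the knob stayed at 119°, for a total of about 1.66 turns. For the quarter turn back I'll reverse in the same gap and push the knob's spoke clockwise until the knob is at about 29°.

Request:
{"fn": "jog_arm", "kwargs": {
  "motion": [
    [0.09,-0.08,0,0,0],
    [0.18,-0.12,0,0,0],
    [0.28,-0.145,0,0,0],
    [0.38,-0.15,0,0,0],
    [0.48,-0.13,0,0,0],
    [0.57,-0.095,0,0,0],
    [0.655,-0.04,0,0,0],
    [0.725,0.035,0,0,0],
    [0.78,0.12,0,0,0],
    [0.815,0.215,0,0,0],
    [0.825,0.315,0,0,0],
    [0.82,0.415,0,0,0],
    [0.8,0.495,0,0,0],
    [0.8,0.495,0,0,0]
  ]
}}

```text
time: 26.1
tool_pos: [0.5244, -0.2324, 0.3259]
tcp_rot: [0.707, 0.707, -0.003, -0.003]
force: [-10.3, -2.7, 0.6]
width: 0.0
gripper_force: 2.4
```

```bash
python3 -c "from h import *;wheel()"
```

```text
t 26.1 tcp [ 0.5244 -0.2324  0.3259] F [-10.3  -2.7   0.6] fing ang 72.4 0.0478
top [320.9 181.4] 60 knob ang 46.1 0.087
scene [198.6 169.1] 59 knob ang 49.0 0.082
wrist [373.1 254.1] 4680 knob ang 46.0 0.087
```

Request:
{"fn": "jog_arm", "kwargs": {
  "motion": [
    [-0.02,0.045,0,0,0],
    [-0.045,0.09,0,0,0],
    [-0.073,0.132,0,0,0],
    [-0.073,0.132,0,0,0]
  ]
}}

```text
time: 26.65
tool_pos: [0.5387, -0.2386, 0.3264]
tcp_rot: [0.707, 0.707, -0.001, -0.002]
force: [-3.7, 2.0, -0.2]
width: -0.0
gripper_force: 1.2
```

```bash
python3 -c "from h import *;wheel()"
```

```text
t 26.65 tcp [ 0.5387 -0.2386  0.3264] F [-3.7  2.  -0.2] fing ang 54.0 0.0488
top [325.8 175.6] 17 knob ang 31.8 0.091
scene [191.  171.2] 48 knob ang 30.8 0.084
wrist [367.8 271.9] 2645 knob ang 32.7 0.09
```

Request:
{"fn": "jog_arm", "kwargs": {
  "motion": [
    [0.04,-0.08,0,0,0],
    [0.04,-0.08,0,0,0],
    [0.04,-0.08,-0.3,0,0],
    [0.04,-0.08,-0.7,0,0],
    [0.04,-0.08,-1,0,0]
  ]
}}

```text
time: 27.3
tool_pos: [0.5317, -0.2351, 0.4302]
tcp_rot: [0.707, 0.708, 0.0, 0.001]
force: [1.0, 0.5, -0.3]
width: 0.0004
gripper_force: 0.0
```

Request:
{"fn": "jog_arm", "kwargs": {
  "motion": [
    [0.5,0,-0.1,0,0],
    [1,0,-0.2,0,0]
  ]
}}

```text
time: 27.5
tool_pos: [0.5313, -0.1372, 0.4488]
tcp_rot: [0.708, 0.706, 0.001, 0.001]
force: [0.1, 1.3, -0.2]
width: 0.0
gripper_force: 0.0
```

Request:
{"fn": "jog_arm", "kwargs": {
  "motion": [
    [0.5,0,0,0,0],
    [0.8,0,0,0,0],
    [0.8,0,0,0,0],
    [0.8,0,0,0,0]
  ]
}}

```text
time: 27.9
tool_pos: [0.5313, -0.0566, 0.4478]
tcp_rot: [0.706, 0.708, 0.0, 0.001]
force: [1.3, -0.6, -0.3]
width: -0.0
gripper_force: 0.0
```

```bash
python3 - <<'E'
from h import *
wheel();cv2.imwrite("pics/f.png",np.hstack([r.snapshot("scene")[80:310,130:420],r.snapshot("top")[80:310,90:440]])[:,:,::-1])
E
```

```text
t 27.9 tcp [ 0.5313 -0.0566  0.4478] F [ 1.3 -0.6 -0.3] fing ang 84.5 0.2224
top [327.9 175.7] 56 knob ang 28.4 0.088
scene [190.8 170.7] 58 knob ang 30.4 0.082
```

View pics/f.png

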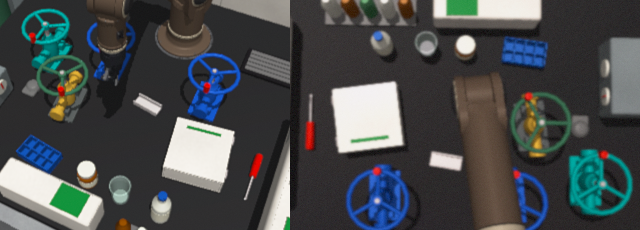

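The lid is flat shut at (200,155) in the scene half, and the bystanders are where they were. The knob is at about 29°, which is 89–90° back from the stop. The robot is clear of everything, so I'm handing in.

```bash
python3 -c "from station import r;print(r.job_done())"
```

```text
the job is handed in; nothing more can be done
None
```

I handed the job in at about 28 s: the cover is seated in both troughs, the lid is fully shut, and the purge valve was cranked to its stop (about 45 N peak on the wrist) and backed off about 90°.

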